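Sort the sample racks into their colour trays, urgent one first

ROBOT

A 7-joint arm with a two-finger parallel gripper is mounted at the origin on the work surface. World frame = base frame: x ahead of the robot, y to its left, z up, the work surface at z = 0. Lengths are in m, angles in rad, forces in N, time in s.
With the tool pointing down it reaches from about 0.425 to 0.875 m from the base axis. Payload 4.7 kg.
Tool frame: the origin (TCP) lies midway between the tips of the shut fingers; the grasp point (between the pads) lies 19 mm behind it (ctrl.grip_point_offset is the distance from the TCP to the grasp point, in m); z points along the fingers, y is the line along which they close (so a half turn about z gives the same grasp; the last joint's range is limited). The gripper opens to 85 mm and grips with 20 to 120 N. Pads are 22 mm wide; open, the fingers measure 114 mm over their backs; the gripper's body (76 mm by 85 mm) begins 54 mm behind the grasp point. The pads swing forward as they close: fully open they stand 13 mm farther back than shut.
Start: joints at [-1.254, 0.321, -0.07, 1.45, 0.023, 1.371, -0.057], TCP at [0.194, 0.62, 0.231] pointing down, gripper open.
Joint ranges: [-2.86, 2.86], [-0.3, 2.09], [-1.38, 1.24], [0.06, 2.45], [-1.56, 4.7], [0.09, 2.05], [-2.69, 2.69]. Speed limits (rad/s): [2.57, 2.57, 3.14, 3.14, 3.14, 3.14, 3.14].

INTERFACE

Orientations are given as a unit quaternion [x, y, z, w].
In Python, from station import ctrl, cams gives the robot as it stands.
- The arm moves only by the shell command python3 -m handwheel 'ROWS'. ROWS is JSON, a list of rows, each an object with "delta_pos": the shift along the tool's x, y, z in units of 30 mm (1.0 is 30 mm), a list of three; "twist": the turn, a rotation vector about the tool's x, y, z in units of 5 degrees (1.0 is 5 degrees), a list of three; "gripper": the finger opening in mm, from 0 to 85.4. In form: [{"delta_pos": [x, y, z], "twist": [wx, wy, wz], "gripper": gripper}, ...]. A call has exactly 8 rows; each row is the pose to reach, as a shift and turn from the pose commanded when the call began, along the tool's axes at that moment; what a row does not reach only later rows make up. A row lasts 1/12 s, in which the tool goes at most 41.7 mm and 7.16 degrees, less where a joint would pass 70% of its speed; a pose out of reach is approached as far as the arm can. A call with a gripper value outside its range is refused whole. The fingers move at their own pace and stop on an object; the grip force is fixed at half the most. Time passes only in rows, so rows that repeat a pose let the fingers close, or fill a call up. It gives the time, the measured TCP pose, the force, the opening and the grip force at its end, in the units of the state.
- ctrl.observe(): the state, without advancing time (a new reading comes with each control period).
- cams.camera(name): name is "side" or "top"; returns the picture (480x640x3 uint8, red, green, blue); there is no depth.
- cams.camera_info(name): a dict with "camera_matrix" (3x3 intrinsics, pixels), "extrinsics" (4x4, takes a point from world to camera coordinates). Camera axes: x right, y down, z forward; pixel columns grow to the right and rows downward; lengths in m; the calibration is good to about 2 mm. A picture is of the moment at which its call begins. camera_info takes no time and is no camera call.
- ctrl.hand_in(): hands the job in; it is judged then, once.
The state is a dict: "time": time; "qpos": joint angles; "qd": joint speeds; "joint_torque": joint torques, N m; "tool_pos": TCP position; "ee_rot": TCP orientation; "force": force on the tool from outside, world axes, zero at the start; "ft_torque": the same for the moment, N m; "finger_gap": opening from 0.0 (shut) to 1.0 (fully open); "gripper_force": force on a finger pad.
Only numpy, scipy, OpenCV 4.12 (cv2) and the standard library are available. Lean on these libraries where they do the work, as an engineer would, in place of code of your own. Each camera call takes 0.05 s, during which the arm holds its last target. There are 200 camera calls.

TASK

Put each rack of blood tubes into the tray of the same colour as its caps, so that it stands flat on the tray's floor: the urgent red rack first, before any other rack goes to its tray, the rest in any order. Keep the racks upright, set them down gently rather than dropping them, and leave the jar and the timer where they are.

Things in the scene. Friction and masses are not known exactly. Their poses are not given: they have to be found in the camera images.
- rack_red_centre (a point): Loose white sample rack with five red-capped tubes fixed in one row in it, about 180 g. These are the urgent samples. Rack block 104 mm long (its x axis) x 28 mm wide (y) x 50 mm high with plain flat sides; the caps (16 mm across) rise above it to 82 mm over the underside. The point is in the middle of the rack, 41 mm above its underside (9 mm below the block's top); z is up. Grip it across the 28 mm width.
- rack_purple_centre (a point): Loose white sample rack with five purple-capped tubes fixed in one row in it, about 180 g. Rack block 104 mm long (its x axis) x 28 mm wide (y) x 50 mm high with plain flat sides; the caps (16 mm across) rise above it to 82 mm over the underside. The point is in the middle of the rack, 41 mm above its underside (9 mm below the block's top); z is up. Grip it across the 28 mm width.
- rack_green_centre (a point): Loose white sample rack with five green-capped tubes fixed in one row in it, about 180 g. Rack block 104 mm long (its x axis) x 28 mm wide (y) x 50 mm high with plain flat sides; the caps (16 mm across) rise above it to 82 mm over the underside. The point is in the middle of the rack, 41 mm above its underside (9 mm below the block's top); z is up. Grip it across the 28 mm width.
- rack_yellow_centre (a point): Loose white sample rack with five yellow-capped tubes fixed in one row in it, about 180 g. Rack block 104 mm long (its x axis) x 28 mm wide (y) x 50 mm high with plain flat sides; the caps (16 mm across) rise above it to 82 mm over the underside. The point is in the middle of the rack, 41 mm above its underside (9 mm below the block's top); z is up. Grip it across the 28 mm width.
- tray_red: Shallow open red tray fixed to the bench, 136 mm (x) x 60 mm (y) outside, walls 4 mm thick and 10 mm high, inside 128 x 52 mm. Origin at the centre of its underside, on the bench; its inner floor is 3 mm above that. A rack goes in lengthwise (rack x along tray x), either way round.
- tray_purple: Shallow open purple tray fixed to the bench, 136 mm (x) x 60 mm (y) outside, walls 4 mm thick and 10 mm high, inside 128 x 52 mm. Origin at the centre of its underside, on the bench; its inner floor is 3 mm above that. A rack goes in lengthwise (rack x along tray x), either way round.
- tray_green: Shallow open green tray fixed to the bench, 136 mm (x) x 60 mm (y) outside, walls 4 mm thick and 10 mm high, inside 128 x 52 mm. Origin at the centre of its underside, on the bench; its inner floor is 3 mm above that. A rack goes in lengthwise (rack x along tray x), either way round.
- tray_yellow: Shallow open yellow tray fixed to the bench, 136 mm (x) x 60 mm (y) outside, walls 4 mm thick and 10 mm high, inside 128 x 52 mm. Origin at the centre of its underside, on the bench; its inner floor is 3 mm above that. A rack goes in lengthwise (rack x along tray x), either way round.
- jar_centre (a point): Bystander: amber jar with white lid, 56 mm across, 75 mm high, standing loose at the left of the work; the point is its centre, 37.5 mm up. Leave it alone.
- timer_centre (a point): Bystander: small grey bench timer, 70 x 55 x 30 mm, lying loose at the right of the work; the point is its centre, 15 mm up. Leave it alone.

How it is judged:
On the way:
1. the red rack stands released in the red tray while no other rack is yet at its own tray (horizontal distance between rack_red_centre and tray_red below 0.018 m and z of rack_red_centre in the frame of tray_red below 0.049 m and angle between rack_red_centre's own z axis and vertical below 0.08 rad and angle between the x axis of rack_red_centre and the x axis of tray_red, either way round below 0.35 rad and contact force between the fingers and rack_red below 0.3 N and horizontal distance between rack_purple_centre and tray_purple above 0.06 m and horizontal distance between rack_green_centre and tray_green above 0.06 m and horizontal distance between rack_yellow_centre and tray_yellow above 0.06 m), for 0.2 s.
At the end, for the whole second after the job is handed in: Each rack stands in the tray of its cap colour: centre within 18 mm of the tray's centre, resting on its floor (not on the rim), upright within 0.08 rad, lengthwise within 0.35 rad either way round, released and at rest; jar and timer within 30 mm of where they began (horizontal distance between rack_red_centre and tray_red below 0.018 m and z of rack_red_centre in the frame of tray_red below 0.049 m and angle between each of rack_red_centre, rack_purple_centre, rack_green_centre, rack_yellow_centre's own z axis and vertical below 0.08 rad and angle between the x axis of rack_red_centre and the x axis of tray_red, either way round below 0.35 rad and contact force between the fingers and rack_red below 0.3 N and linear speed of each of rack_red, rack_purple, rack_green, rack_yellow below 0.02 m/s and angular speed of each of rack_red, rack_purple, rack_green, rack_yellow below 0.2 rad/s and horizontal distance between rack_purple_centre and tray_purple below 0.018 m and z of rack_purple_centre in the frame of tray_purple below 0.049 m and angle between the x axis of rack_purple_centre and the x axis of tray_purple, either way round below 0.35 rad and contact force between the fingers and rack_purple below 0.3 N and horizontal distance between rack_green_centre and tray_green below 0.018 m and z of rack_green_centre in the frame of tray_green below 0.049 m and angle between the x axis of rack_green_centre and the x axis of tray_green, either way round below 0.35 rad and contact force between the fingers and rack_green below 0.3 N and horizontal distance between rack_yellow_centre and tray_yellow below 0.018 m and z of rack_yellow_centre in the frame of tray_yellow below 0.049 m and angle between the x axis of rack_yellow_centre and the x axis of tray_yellow, either way round below 0.35 rad and contact force between the fingers and rack_yellow below 0.3 N and distance of each of jar_centre, timer_centre from where it was at the start of the episode below 0.03 m); the robot touches nothing.
It fails at once if a rack is tipped beyond 0.6 rad from upright (angle between any of rack_red_centre, rack_purple_centre, rack_green_centre, rack_yellow_centre's own z axis and vertical above 0.6 rad).
It fails at once if a rack is dropped into its tray: less than 30 mm above its seat it moves faster than 0.6 m/s (a free fall of about 20 mm) ((horizontal distance between rack_red_centre and tray_red below 0.04 m and z of rack_red_centre in the frame of tray_red below 0.074 m and linear speed of rack_red above 0.6 m/s) or (horizontal distance between rack_purple_centre and tray_purple below 0.04 m and z of rack_purple_centre in the frame of tray_purple below 0.074 m and linear speed of rack_purple above 0.6 m/s) or (horizontal distance between rack_green_centre and tray_green below 0.04 m and z of rack_green_centre in the frame of tray_green below 0.074 m and linear speed of rack_green above 0.6 m/s) or (horizontal distance between rack_yellow_centre and tray_yellow below 0.04 m and z of rack_yellow_centre in the frame of tray_yellow below 0.074 m and linear speed of rack_yellow above 0.6 m/s)).
It fails at once if the jar or the timer is pushed more than 30 mm away (distance of any of jar_centre, timer_centre from where it was at the start of the episode above 0.03 m).
It also fails if it takes over 125 s, if anything falls off the work surface, if the arm or the gripper's body presses on something with over 40 N, if the wrist force passes 120 N, or if a joint passes its speed limit or range.

## Working session

There is one attempt and no reset: what is moved stays moved. The work goes in short steps, Python scripts to look and compute and a shell command to move; the robot and the scene stay as the last step left them, time stands still between calls to the robot, and variables do not carry over. Pictures are saved under pics/ and viewed, at most 14 in all, crops included, and the job is handed in when it is done.

```bash
mkdir -p pics; python3 - <<'E'
from station import ctrl,cams
import cv2,numpy as np
for n in("top","side"):
    cv2.imwrite(f"pics/{n}0.png",cams.camera(n)[:,:,::-1]); i=cams.camera_info(n)
    print(n,np.round(i["camera_matrix"],1).tolist(),np.round(i["extrinsics"],3).tolist())
s=ctrl.observe();print({k:np.round(v,3).tolist() for k,v in s.items()},ctrl.grip_point_offset)
E
```

```text
top [[477.4, 0.0, 319.9], [0.0, 477.4, 241.0], [0.0, 0.0, 1.0]] [[-0.011, -1.0, 0.003, -0.018], [-0.994, 0.01, -0.11, 0.548], [0.11, -0.004, -0.994, 1.342], [0.0, 0.0, 0.0, 1.0]]
side [[557.6, 0.0, 323.9], [0.0, 557.6, 229.0], [0.0, 0.0, 1.0]] [[0.967, -0.256, 0.004, -0.536], [-0.17, -0.653, -0.738, 0.117], [0.192, 0.713, -0.675, 1.437], [0.0, 0.0, 0.0, 1.0]]
{'time': 0.1, 'qpos': [-1.254, 0.322, -0.07, 1.452, 0.023, 1.371, -0.057], 'qd': [0.0, -0.001, 0.0, -0.004, 0.002, 0.0, -0.0], 'joint_torque': [-0.0, -49.488, -0.384, -31.521, 0.013, 0.008, 0.0], 'tool_pos': [0.194, 0.62, 0.23], 'ee_rot': [0.151, 0.989, -0.001, -0.0], 'force': [0.363, 0.157, 0.618], 'ft_torque': [-0.007, -0.005, -0.028], 'gripper_force': 0.0, 'finger_gap': 1.003} 0.0187
```

View pics/top0.png

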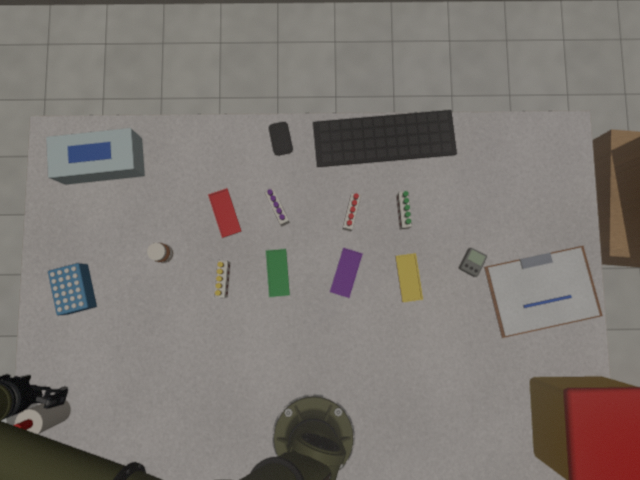

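View pics/side0.png

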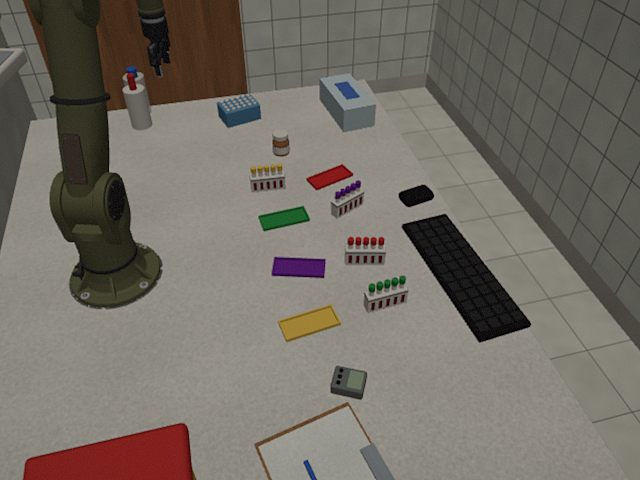

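The top view shows red, green, purple and yellow trays at (225,213), (278,273), (347,272) and (409,277). The racks are purple (278,206), red (351,211), green (405,210) and yellow (222,279), with the jar at (159,252) and the timer at (473,262). The side view agrees.

```bash
cat >h.py <<'E'
from station import ctrl,cams
import cv2,numpy as np
from scipy.spatial.transform import Rotation as R
HUE={"red":(174,5),"yellow":(18,32),"green":(45,80),"purple":(130,160)}
def cast(uv,z,n):
    i=cams.camera_info(n);K=np.array(i["camera_matrix"]);E=np.array(i["extrinsics"])
    uv=np.atleast_2d(uv).astype(float);d=np.c_[uv,np.ones(len(uv))]@np.linalg.inv(K).T@E[:3,:3]
    c=-E[:3,:3].T@E[:3,3];return (c+d*((z-c[2])/d[:,2:]))[:,:2]
def yaw(v): a=np.arctan2(v[1],v[0]);return (a+np.pi/2)%np.pi-np.pi/2
def line(p,z):
    p=cast(p,z,"top");q=cv2.minAreaRect((p*1e4).astype(np.float32))
    v=np.linalg.svd(p-p.mean(0),full_matrices=False)[2][0]
    return np.r_[np.array(q[0])/1e4,np.degrees(yaw(v)),len(p)]
def look(name,zrack=0.0,box=(195,170,440,310)):
    im=cams.camera("top");cv2.imwrite(f"pics/{name}.png",im[:,:,::-1])
    h=cv2.cvtColor(im,cv2.COLOR_RGB2HSV);out={}
    for c,(a,b) in HUE.items():
        H=h[:,:,0];m=((H>=a)&(H<=b)) if a<b else ((H>=a)|(H<=b))
        m=(m&(h[:,:,1]>90)&(h[:,:,2]>50)).astype(np.uint8)
        k=np.zeros_like(m);k[box[1]:box[3],box[0]:box[2]]=1;m*=k
        n,l,s,_=cv2.connectedComponentsWithStats(cv2.dilate(m,np.ones((3,3))));l=l*m
        for j in range(1,n):
            v,u=np.nonzero(l==j)
            if len(u)<40: continue
            t=len(u)>400
            out[("tray_" if t else "rack_")+c]=line(np.c_[u,v],0.009 if t else zrack+0.079)
    return out,im
def go(x,y,z,yawdeg):
    """rack x axis at yawdeg; tool y across it. prints shift (tool axes, units) and twist z (units)"""
    s=ctrl.observe();T=R.from_quat(s["ee_rot"])
    d=T.inv().apply(np.array([x,y,z])-s["tool_pos"])/0.03
    X=T.as_matrix()[:,0];best=None
    for k in(0,180):
        a=np.radians(yawdeg+k);c=[np.cos(a),np.sin(a),0]
        M=np.column_stack([c,np.cross([0,0,-1],c),[0,0,-1]])
        w=(T.inv()*R.from_matrix(M)).as_rotvec(degrees=True)/5
        print("shift",np.round(d,2),"twist",np.round(w,2),"q7",round(s["qpos"][6],2))
E
python3 - <<'E'
from h import *
o,_=look("top1")
for k,v in o.items():print(k,np.round(v,4))
print(ctrl.observe()["tool_pos"])
E
```

```text
tray_red [6.37700e-01 2.56100e-01 1.85939e+01 9.28000e+02]
rack_red [  0.6314  -0.1156 -14.9758 114.    ]
tray_yellow [ 4.421e-01 -2.805e-01  7.096e+00  9.600e+02]
rack_yellow [  0.4432   0.2546  -4.363  120.    ]
tray_green [4.6020e-01 1.0000e-01 4.3372e+00 8.5900e+02]
rack_purple [ 0.6475  0.0986 25.192  71.    ]
tray_purple [ 4.58200e-01 -9.83000e-02 -1.78359e+01  8.69000e+02]
[0.19372738 0.62004184 0.23051714]
```

```bash
python3 - <<'E'
from h import *
im=cams.camera("top");s=cams.camera("side")
h=cv2.cvtColor(im,cv2.COLOR_RGB2HSV)
for a,b in((405,210),(404,196),(407,222),(278,206),(270,192),(285,219)):print(h[b,a-2:a+3].tolist())
A=cv2.resize(im[175:310,200:430],None,fx=3.4,fy=3.4,interpolation=cv2.INTER_NEAREST)
cv2.imwrite("pics/c1.png",A[:,:,::-1])
E
```

```text
[[20, 24, 129], [24, 25, 101], [44, 33, 84], [54, 44, 87], [48, 38, 100]]
[[23, 23, 102], [44, 36, 77], [55, 63, 73], [60, 68, 86], [52, 47, 104]]
[[44, 32, 88], [60, 74, 86], [62, 102, 100], [63, 106, 108], [62, 99, 108]]
[[141, 95, 91], [142, 90, 82], [157, 37, 89], [12, 19, 133], [19, 23, 152]]
[[141, 103, 106], [142, 121, 105], [142, 119, 107], [141, 114, 105], [146, 53, 101]]
[[158, 32, 87], [13, 19, 118], [20, 21, 146], [21, 22, 154], [22, 19, 150]]
```

View pics/c1.png

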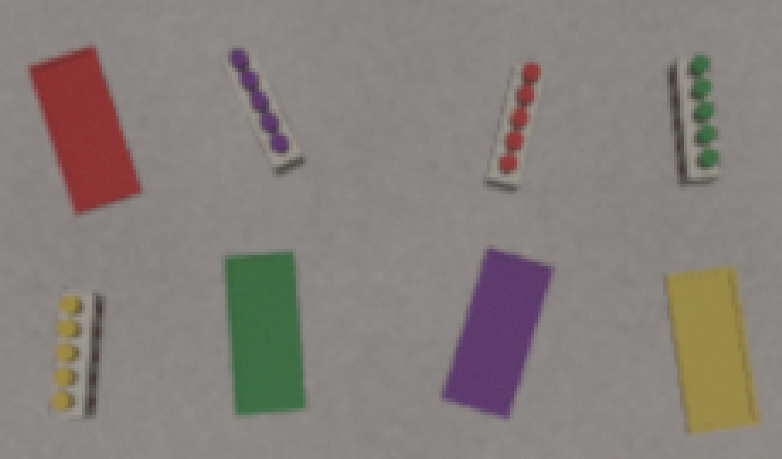

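The crop shows all four racks clearly. The green and purple caps need a lower saturation threshold and a wider component merge.

```bash
sed -i 's/h\[:,:,1\]>90/h[:,:,1]>65/; s/np.ones((3,3))/np.ones((5,5))/' h.py
python3 - <<'E'
from h import *
o,_=look("top2")
for k,v in o.items():print(k,np.round(v,4))
go(0.6314,-0.1156,0.16,-15)
E
```

```text
tray_red [6.37300e-01 2.56000e-01 1.84842e+01 9.65000e+02]
rack_red [ 6.31800e-01 -1.15400e-01 -1.49773e+01  1.41000e+02]
tray_yellow [ 4.4240e-01 -2.8070e-01  6.8483e+00  9.9900e+02]
rack_yellow [  0.442    0.2549  -4.3281 157.    ]
rack_green [ 0.6345 -0.2676  3.6327 97.    ]
tray_green [4.6010e-01 1.0030e-01 3.9686e+00 9.2200e+02]
rack_purple [ 0.648   0.0989 25.372  96.    ]
tray_purple [ 4.58100e-01 -9.84000e-02 -1.79223e+01  9.13000e+02]
shift [-21.24 -19.06   2.38] twist [0.000e+00 1.000e-02 3.553e+01] q7 -0.06
shift [-21.24 -19.06   2.38] twist [-0.01  0.   -0.47] q7 -0.06
```

```bash

python3 -m handwheel '[{"delta_pos":[-0.5,-0.5,0],"twist":[0,0,0],"gripper":85},{"delta_pos":[-1.4,-1.25,0],"twist":[0,0,0],"gripper":85},{"delta_pos":[-2.3,-2.1,0],"twist":[0,0,0],"gripper":85},{"delta_pos":[-3.2,-2.9,0],"twist":[0,0,0],"gripper":85},{"delta_pos":[-4.2,-3.7,0],"twist":[0,0,0],"gripper":85},{"delta_pos":[-5.1,-4.6,0],"twist":[0,0,0],"gripper":85},{"delta_pos":[-6.1,-5.5,0],"twist":[0,0,0],"gripper":85},{"delta_pos":[-7,-6.3,0],"twist":[0,0,0],"gripper":85}]'
python3 -m handwheel '[{"delta_pos":[-0.9,-0.8,0],"twist":[0,0,0],"gripper":85},{"delta_pos":[-1.8,-1.6,0],"twist":[0,0,0],"gripper":85},{"delta_pos":[-2.7,-2.4,0],"twist":[0,0,0],"gripper":85},{"delta_pos":[-3.6,-3.2,0],"twist":[0,0,0],"gripper":85},{"delta_pos":[-4.5,-4.0,0],"twist":[0,0,0],"gripper":85},{"delta_pos":[-5.4,-4.8,0],"twist":[0,0,0],"gripper":85},{"delta_pos":[-6.2,-5.6,0],"twist":[0,0,0],"gripper":85},{"delta_pos":[-7,-6.3,0],"twist":[0,0,0],"gripper":85}]'
python3 -c "
from h import *
go(0.6316,-0.1155,0.16,-15)"
```

```text
time: 0.97
tool_pos: [0.339, 0.375, 0.2315]
ee_rot: [0.151, 0.988, 0.0, 0.0]
force: [0.5, 0.3, -0.4]
finger_gap: 0.998
gripper_force: 0.0
time: 1.63
tool_pos: [0.4826, 0.1321, 0.2316]
ee_rot: [0.151, 0.988, 0.0, 0.0]
force: [0.5, 1.5, 0.1]
finger_gap: 0.998
gripper_force: 0.0
shift [-7.21 -6.39  2.39] twist [ 1.000e-02 -1.000e-02  3.552e+01] q7 0.95
shift [-7.21 -6.39  2.39] twist [ 0.01  0.01 -0.48] q7 0.95
```

```bash

python3 -m handwheel '[{"delta_pos":[-0.9,-0.8,0],"twist":[0,0,0],"gripper":85},{"delta_pos":[-1.8,-1.6,0],"twist":[0,0,0],"gripper":85},{"delta_pos":[-2.9,-2.6,0.4],"twist":[0,0,-0.2],"gripper":85},{"delta_pos":[-4.0,-3.6,0.8],"twist":[0,0,-0.3],"gripper":85},{"delta_pos":[-5.1,-4.6,1.2],"twist":[0,0,-0.5],"gripper":85},{"delta_pos":[-6.1,-5.5,1.7],"twist":[0,0,-0.5],"gripper":85},{"delta_pos":[-6.9,-6.1,2.2],"twist":[0,0,-0.5],"gripper":85},{"delta_pos":[-7.2,-6.4,2.4],"twist":[0,0,-0.5],"gripper":85}]'
python3 - <<'E'
from h import *
cv2.imwrite("pics/s1.png",cams.camera("side")[180:340,280:480,::-1].repeat(3,0).repeat(3,1))
go(0.6316,-0.1155,0.018,-15)
E
```

```text
time: 2.3
tool_pos: [0.6315, -0.1184, 0.1574]
ee_rot: [0.131, 0.991, -0.002, -0.0]
force: [-0.8, 0.0, 0.3]
finger_gap: 0.996
gripper_force: 0.0
shift [0.02 0.21 4.59] twist [-3.000e-02  1.100e-01  3.595e+01] q7 1.62
shift [0.02 0.21 4.59] twist [-0.07 -0.02 -0.05] q7 1.62
```

View pics/s1.png

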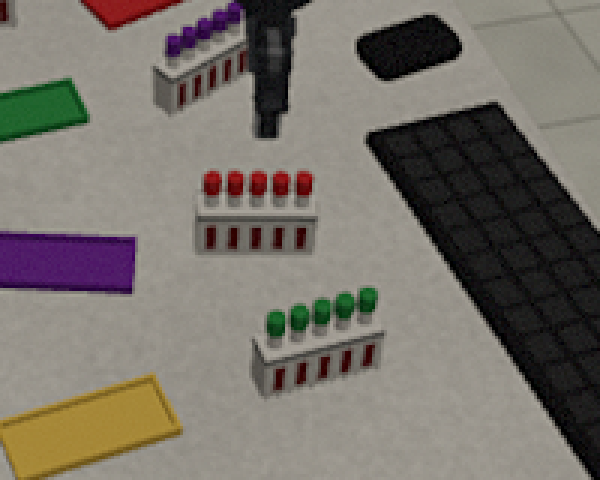

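The side crop shows the open gripper centred over the red rack, whose caps sit at about (258,185) in the crop. I'll descend and grip.

```bash

python3 -m handwheel '[{"delta_pos":[0,0,0.4],"twist":[0,0,0],"gripper":85},{"delta_pos":[0,0,1.0],"twist":[0,0,0],"gripper":85},{"delta_pos":[0,0,1.5],"twist":[0,0,0],"gripper":85},{"delta_pos":[0,0,1.8],"twist":[0,0,0],"gripper":85},{"delta_pos":[0,0,1.8],"twist":[0,0,0],"gripper":85},{"delta_pos":[0,0,1.8],"twist":[0,0,0],"gripper":85},{"delta_pos":[0,0,1.8],"twist":[0,0,0],"gripper":85},{"delta_pos":[0,0,1.8],"twist":[0,0,0],"gripper":85}]'
python3 -c "
from h import *
go(0.6316,-0.1155,0.018,-15)"
```

```text
time: 3.02
tool_pos: [0.6318, -0.1131, 0.1067]
ee_rot: [0.129, 0.992, 0.0, 0.001]
force: [-0.2, -0.6, -0.7]
finger_gap: 0.996
gripper_force: 0.0
shift [-0.01 -0.08  2.96] twist [-4.000e-02  1.000e-02 -3.596e+01] q7 1.63
shift [-0.01 -0.08  2.96] twist [0.01 0.03 0.04] q7 1.63
```

```bash

python3 -m handwheel '[{"delta_pos":[0,-0.08,0.5],"twist":[0,0,0],"gripper":85},{"delta_pos":[0,-0.08,1.1],"twist":[0,0,0],"gripper":85},{"delta_pos":[0,-0.08,1.7],"twist":[0,0,0],"gripper":85},{"delta_pos":[0,-0.08,2.2],"twist":[0,0,0],"gripper":85},{"delta_pos":[0,-0.08,2.6],"twist":[0,0,0],"gripper":85},{"delta_pos":[0,-0.08,2.85],"twist":[0,0,0],"gripper":85},{"delta_pos":[0,-0.08,2.95],"twist":[0,0,0],"gripper":85},{"delta_pos":[0,-0.08,2.95],"twist":[0,0,0],"gripper":85}]'
python3 -m handwheel '[{"delta_pos":[0,0,0],"twist":[0,0,0],"gripper":60},{"delta_pos":[0,0,0],"twist":[0,0,0],"gripper":45},{"delta_pos":[0,0,0],"twist":[0,0,0],"gripper":35},{"delta_pos":[0,0,0],"twist":[0,0,0],"gripper":25},{"delta_pos":[0,0,0],"twist":[0,0,0],"gripper":10},{"delta_pos":[0,0,0],"twist":[0,0,0],"gripper":0},{"delta_pos":[0,0,0],"twist":[0,0,0],"gripper":0},{"delta_pos":[0,0,0],"twist":[0,0,0],"gripper":0}]'
python3 -c "
from h import *
go(0.6373,0.256,0.12,18.5)"
```

```text
time: 3.68
tool_pos: [0.6303, -0.1156, 0.0166]
ee_rot: [0.129, 0.992, -0.0, -0.0]
force: [-0.3, -0.1, -0.1]
finger_gap: 1.0
gripper_force: 0.0
time: 4.35
tool_pos: [0.631, -0.1155, 0.0175]
ee_rot: [0.129, 0.992, 0.0, 0.001]
force: [-0.1, 0.5, 4.9]
finger_gap: 0.322
gripper_force: 60.4
shift [ 2.96 12.03 -3.42] twist [ 2.000e-02 -0.000e+00  2.933e+01] q7 1.68
shift [ 2.96 12.03 -3.42] twist [ 0.    0.01 -6.67] q7 1.68
```

```bash

python3 -m handwheel '[{"delta_pos":[0,0,-0.2],"twist":[0,0,0],"gripper":0},{"delta_pos":[0,0,-0.6],"twist":[0,0,0],"gripper":0},{"delta_pos":[0,0,-1.2],"twist":[0,0,0],"gripper":0},{"delta_pos":[0,0,-1.9],"twist":[0,0,0],"gripper":0},{"delta_pos":[0,0,-2.6],"twist":[0,0,0],"gripper":0},{"delta_pos":[0,0,-3.3],"twist":[0,0,0],"gripper":0},{"delta_pos":[0,0,-3.8],"twist":[0,0,0],"gripper":0},{"delta_pos":[0,0,-4],"twist":[0,0,0],"gripper":0}]'
python3 -m handwheel '[{"delta_pos":[0.1,0.3,0],"twist":[0,0,0],"gripper":0},{"delta_pos":[0.2,0.9,0],"twist":[0,0,-0.3],"gripper":0},{"delta_pos":[0.4,1.6,0],"twist":[0,0,-0.8],"gripper":0},{"delta_pos":[0.6,2.4,0],"twist":[0,0,-1.3],"gripper":0},{"delta_pos":[0.8,3.3,0],"twist":[0,0,-1.8],"gripper":0},{"delta_pos":[1.0,4.2,0],"twist":[0,0,-2.3],"gripper":0},{"delta_pos":[1.3,5.1,0],"twist":[0,0,-2.8],"gripper":0},{"delta_pos":[1.5,6,0],"twist":[0,0,-3.3],"gripper":0}]'
python3 -c "
from h import *
go(0.6373,0.256,0.135,18.5)"
```

```text
time: 5.02
tool_pos: [0.6314, -0.1162, 0.14]
ee_rot: [0.129, 0.992, 0.0, 0.002]
force: [1.5, -0.6, -2.4]
finger_gap: 0.32
gripper_force: 59.7
time: 5.68
tool_pos: [0.6308, 0.0741, 0.1348]
ee_rot: [-0.017, 1.0, 0.0, -0.002]
force: [0.4, 0.0, -1.6]
finger_gap: 0.32
gripper_force: 59.7
shift [-0.42  6.05 -0.  ] twist [-6.000e-02 -2.000e-02  3.269e+01] q7 1.58
shift [-0.42  6.05 -0.  ] twist [ 0.02 -0.04 -3.31] q7 1.58
```

```bash

python3 -m handwheel '[{"delta_pos":[-0.1,0.9,0],"twist":[0,0,-0.5],"gripper":0},{"delta_pos":[-0.1,1.8,0],"twist":[0,0,-1],"gripper":0},{"delta_pos":[-0.2,2.8,0],"twist":[0,0,-1.5],"gripper":0},{"delta_pos":[-0.3,3.7,0],"twist":[0,0,-2],"gripper":0},{"delta_pos":[-0.3,4.5,0],"twist":[0,0,-2.5],"gripper":0},{"delta_pos":[-0.4,5.2,0],"twist":[0,0,-3],"gripper":0},{"delta_pos":[-0.4,5.8,0],"twist":[0,0,-3.3],"gripper":0},{"delta_pos":[-0.4,6.05,0],"twist":[0,0,-3.3],"gripper":0}]'
python3 -m handwheel '[{"delta_pos":[0,0,0.2],"twist":[0,0,0],"gripper":0},{"delta_pos":[0,0,0.5],"twist":[0,0,0],"gripper":0},{"delta_pos":[0,0,0.9],"twist":[0,0,0],"gripper":0},{"delta_pos":[0,0,1.3],"twist":[0,0,0],"gripper":0},{"delta_pos":[0,0,1.7],"twist":[0,0,0],"gripper":0},{"delta_pos":[0,0,2.0],"twist":[0,0,0],"gripper":0},{"delta_pos":[0,0,2.0],"twist":[0,0,0],"gripper":0},{"delta_pos":[0,0,2.0],"twist":[0,0,0],"gripper":0}]'
python3 - <<'E'
from h import *
go(0.6373,0.256,0.021,18.5)
a=cams.camera("side")[100:250,230:430];b=cams.camera("top")[150:300,150:350]
cv2.imwrite("pics/p1.png",np.hstack([a,b])[:,:,::-1].repeat(2,0).repeat(2,1))
E
```

```text
time: 6.35
tool_pos: [0.6384, 0.2568, 0.136]
ee_rot: [-0.161, 0.987, 0.001, -0.001]
force: [-0.7, 0.9, -3.3]
finger_gap: 0.32
gripper_force: 59.7
time: 7.02
tool_pos: [0.6392, 0.2511, 0.0757]
ee_rot: [-0.157, 0.988, -0.0, -0.001]
force: [0.4, 0.2, -2.6]
finger_gap: 0.323
gripper_force: 59.7
shift [0.01 0.17 1.82] twist [-3.000e-02  1.000e-02  3.592e+01] q7 1.6
shift [0.01 0.17 1.82] twist [-0.   -0.02 -0.08] q7 1.6
```

View pics/p1.png

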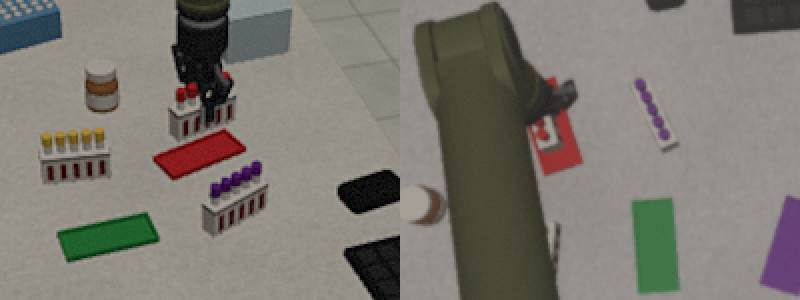

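The rack hangs upright over the red tray and lines up with it in both views. I'll lower it and release.

```bash

python3 -m handwheel '[{"delta_pos":[0,0.1,0.3],"twist":[0,0,0],"gripper":0},{"delta_pos":[0,0.17,0.6],"twist":[0,0,0],"gripper":0},{"delta_pos":[0,0.17,0.9],"twist":[0,0,0],"gripper":0},{"delta_pos":[0,0.17,1.2],"twist":[0,0,0],"gripper":0},{"delta_pos":[0,0.17,1.45],"twist":[0,0,0],"gripper":0},{"delta_pos":[0,0.17,1.65],"twist":[0,0,0],"gripper":0},{"delta_pos":[0,0.17,1.75],"twist":[0,0,0],"gripper":0},{"delta_pos":[0,0.17,1.8],"twist":[0,0,0],"gripper":0}]'
python3 -m handwheel '[{"delta_pos":[0,0,0],"twist":[0,0,0],"gripper":0},{"delta_pos":[0,0,0],"twist":[0,0,0],"gripper":0},{"delta_pos":[0,0,0.03],"twist":[0,0,0],"gripper":0},{"delta_pos":[0,0,0.03],"twist":[0,0,0],"gripper":0},{"delta_pos":[0,0,0.03],"twist":[0,0,0],"gripper":0},{"delta_pos":[0,0,0.03],"twist":[0,0,0],"gripper":0},{"delta_pos":[0,0,0.03],"twist":[0,0,0],"gripper":0},{"delta_pos":[0,0,0.03],"twist":[0,0,0],"gripper":0}]'

```

```text
time: 7.78
tool_pos: [0.6378, 0.2562, 0.0219]
ee_rot: [-0.158, 0.987, -0.0, -0.001]
force: [-0.3, 0.5, -2.6]
finger_gap: 0.32
gripper_force: 59.7
time: 8.45
tool_pos: [0.6382, 0.2566, 0.022]
ee_rot: [-0.158, 0.987, 0.0, 0.0]
force: [-0.5, -0.5, -2.2]
finger_gap: 0.315
gripper_force: 59.7
```

```bash

python3 -m handwheel '[{"delta_pos":[0,0,0.03],"twist":[0,0,0],"gripper":0},{"delta_pos":[0,0,0.06],"twist":[0,0,0],"gripper":0},{"delta_pos":[0,0,0.06],"twist":[0,0,0],"gripper":0},{"delta_pos":[0,0,0.06],"twist":[0,0,0],"gripper":28},{"delta_pos":[0,0,0.06],"twist":[0,0,0],"gripper":34},{"delta_pos":[0,0,0.06],"twist":[0,0,0],"gripper":45},{"delta_pos":[0,0,0.06],"twist":[0,0,0],"gripper":60},{"delta_pos":[0,0,0.06],"twist":[0,0,0],"gripper":60}]'
python3 -m handwheel '[{"delta_pos":[0,0,-0.1],"twist":[0,0,0],"gripper":60},{"delta_pos":[0,0,-0.5],"twist":[0,0,0],"gripper":60},{"delta_pos":[0,0,-1.1],"twist":[0,0,0],"gripper":60},{"delta_pos":[0,0,-1.8],"twist":[0,0,0],"gripper":60},{"delta_pos":[0,0,-2.5],"twist":[0,0,0],"gripper":60},{"delta_pos":[0,0,-3.2],"twist":[0,0,0],"gripper":85},{"delta_pos":[0,0,-3.6],"twist":[0,0,0],"gripper":85},{"delta_pos":[0,0,-3.6],"twist":[0,0,0],"gripper":85}]'
python3 - <<'E'
from h import *
cv2.imwrite("pics/p2.png",cams.camera("side")[100:250,230:430,::-1].repeat(3,0).repeat(3,1))
go(0.648,0.0989,0.13,25.4)
E
```

```text
time: 9.12
tool_pos: [0.6382, 0.2566, 0.02]
ee_rot: [-0.158, 0.987, -0.0, 0.0]
force: [0.7, 0.5, -1.6]
finger_gap: 0.707
gripper_force: 0.0
time: 9.78
tool_pos: [0.6404, 0.2573, 0.1328]
ee_rot: [-0.158, 0.987, 0.001, 0.003]
force: [0.9, 0.6, -0.5]
finger_gap: 0.987
gripper_force: 0.0
shift [ 1.36 -5.1   0.  ] twist [ 7.000e-02 -1.000e-02  3.455e+01] q7 1.58
shift [ 1.36 -5.1   0.  ] twist [ 0.    0.04 -1.45] q7 1.58
```

View pics/p2.png

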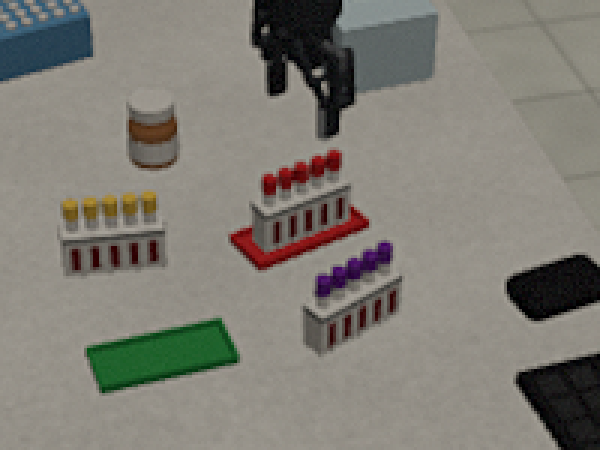

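The red rack stands flat in the red tray, at about (300,215) in the crop. Purple is next.

```bash

python3 -m handwheel '[{"delta_pos":[0.2,-0.6,0],"twist":[0,0,-0.2],"gripper":85},{"delta_pos":[0.4,-1.5,0],"twist":[0,0,-0.5],"gripper":85},{"delta_pos":[0.7,-2.6,0],"twist":[0,0,-0.8],"gripper":85},{"delta_pos":[1.0,-3.7,0],"twist":[0,0,-1.1],"gripper":85},{"delta_pos":[1.2,-4.5,0],"twist":[0,0,-1.4],"gripper":85},{"delta_pos":[1.36,-5.1,0],"twist":[0,0,-1.45],"gripper":85},{"delta_pos":[1.36,-5.1,0],"twist":[0,0,-1.45],"gripper":85},{"delta_pos":[1.36,-5.1,0],"twist":[0,0,-1.45],"gripper":85}]'
python3 -c "
from h import *
go(0.648,0.0989,0.018,25.4)"
```

```text
time: 10.5
tool_pos: [0.6463, 0.0968, 0.1267]
ee_rot: [-0.218, 0.976, -0.0, -0.001]
force: [-0.2, 1.6, -0.3]
finger_gap: 0.996
gripper_force: 0.0
shift [-0.09  0.04  3.62] twist [-4.000e-02 -1.000e-02  3.596e+01] q7 1.94
shift [-0.09  0.04  3.62] twist [ 0.   -0.03 -0.04] q7 1.94
```

```bash

python3 -m handwheel '[{"delta_pos":[-0.05,0.04,0.4],"twist":[0,0,0],"gripper":85},{"delta_pos":[-0.08,0.04,1.1],"twist":[0,0,0],"gripper":85},{"delta_pos":[-0.08,0.04,1.8],"twist":[0,0,0],"gripper":85},{"delta_pos":[-0.08,0.04,2.5],"twist":[0,0,0],"gripper":85},{"delta_pos":[-0.08,0.04,3.1],"twist":[0,0,0],"gripper":85},{"delta_pos":[-0.08,0.04,3.5],"twist":[0,0,0],"gripper":85},{"delta_pos":[-0.08,0.04,3.6],"twist":[0,0,0],"gripper":85},{"delta_pos":[-0.08,0.04,3.6],"twist":[0,0,0],"gripper":85}]'
python3 -m handwheel '[{"delta_pos":[0,0,0],"twist":[0,0,0],"gripper":60},{"delta_pos":[0,0,0],"twist":[0,0,0],"gripper":45},{"delta_pos":[0,0,0],"twist":[0,0,0],"gripper":35},{"delta_pos":[0,0,0],"twist":[0,0,0],"gripper":25},{"delta_pos":[0,0,0],"twist":[0,0,0],"gripper":10},{"delta_pos":[0,0,0],"twist":[0,0,0],"gripper":0},{"delta_pos":[0,0,0],"twist":[0,0,0],"gripper":0},{"delta_pos":[0,0,0],"twist":[0,0,0],"gripper":0}]'
python3 -m handwheel '[{"delta_pos":[0,0,-0.2],"twist":[0,0,0],"gripper":0},{"delta_pos":[0,0,-0.6],"twist":[0,0,0],"gripper":0},{"delta_pos":[0,0,-1.2],"twist":[0,0,0],"gripper":0},{"delta_pos":[0,0,-1.9],"twist":[0,0,0],"gripper":0},{"delta_pos":[0,0,-2.6],"twist":[0,0,0],"gripper":0},{"delta_pos":[0,0,-3.3],"twist":[0,0,0],"gripper":0},{"delta_pos":[0,0,-3.8],"twist":[0,0,0],"gripper":0},{"delta_pos":[0,0,-4],"twist":[0,0,0],"gripper":0}]'
python3 -c "
from h import *
go(0.4581,-0.0984,0.135,-17.9)"
```

```text
time: 11.17
tool_pos: [0.6475, 0.1018, 0.0184]
ee_rot: [-0.221, 0.975, 0.0, -0.001]
force: [-0.4, 0.3, 1.2]
finger_gap: 0.993
gripper_force: 0.0
time: 11.83
tool_pos: [0.6497, 0.1003, 0.0213]
ee_rot: [-0.22, 0.976, -0.0, 0.001]
force: [0.8, -0.1, 5.4]
finger_gap: 0.319
gripper_force: 60.6
time: 12.5
tool_pos: [0.6498, 0.1009, 0.1434]
ee_rot: [-0.22, 0.976, 0.0, 0.002]
force: [0.8, 0.4, -2.1]
finger_gap: 0.317
gripper_force: 59.7
shift [ 8.62 -3.26  0.25] twist [-5.000e-02  2.000e-02 -2.734e+01] q7 1.93
shift [ 8.62 -3.26  0.25] twist [0.01 0.04 8.66] q7 1.93
```

```bash

python3 -m handwheel '[{"delta_pos":[0.3,-0.1,0],"twist":[0,0,0.3],"gripper":0},{"delta_pos":[0.8,-0.3,0],"twist":[0,0,0.8],"gripper":0},{"delta_pos":[1.4,-0.5,0],"twist":[0,0,1.4],"gripper":0},{"delta_pos":[2.0,-0.75,0],"twist":[0,0,2.0],"gripper":0},{"delta_pos":[2.6,-1.0,0],"twist":[0,0,2.6],"gripper":0},{"delta_pos":[3.2,-1.2,0],"twist":[0,0,3.2],"gripper":0},{"delta_pos":[3.8,-1.4,0],"twist":[0,0,3.8],"gripper":0},{"delta_pos":[4.4,-1.65,0],"twist":[0,0,4.4],"gripper":0}]'
python3 -c "
from h import *
go(0.4581,-0.0984,0.135,-17.9)"
```

```text
time: 13.17
tool_pos: [0.548, -0.0016, 0.1384]
ee_rot: [-0.028, 1.0, 0.0, -0.002]
force: [0.8, 0.2, -2.3]
finger_gap: 0.317
gripper_force: 59.7
shift [ 3.17 -3.06  0.12] twist [ 6.000e-02 -1.000e-02 -3.178e+01] q7 1.66
shift [ 3.17 -3.06  0.12] twist [-0.01 -0.04  4.22] q7 1.66
```

```bash

python3 -m handwheel '[{"delta_pos":[0.5,-0.5,0],"twist":[0,0,0.6],"gripper":0},{"delta_pos":[1.0,-1.0,0],"twist":[0,0,1.2],"gripper":0},{"delta_pos":[1.5,-1.5,0],"twist":[0,0,1.8],"gripper":0},{"delta_pos":[2.0,-2.0,0],"twist":[0,0,2.5],"gripper":0},{"delta_pos":[2.5,-2.4,0],"twist":[0,0,3.2],"gripper":0},{"delta_pos":[2.9,-2.8,0],"twist":[0,0,3.8],"gripper":0},{"delta_pos":[3.1,-3.0,0],"twist":[0,0,4.2],"gripper":0},{"delta_pos":[3.17,-3.06,0],"twist":[0,0,4.2],"gripper":0}]'
python3 -m handwheel '[{"delta_pos":[0,0,0.2],"twist":[0,0,0],"gripper":0},{"delta_pos":[0,0,0.5],"twist":[0,0,0],"gripper":0},{"delta_pos":[0,0,0.9],"twist":[0,0,0],"gripper":0},{"delta_pos":[0,0,1.3],"twist":[0,0,0],"gripper":0},{"delta_pos":[0,0,1.7],"twist":[0,0,0],"gripper":0},{"delta_pos":[0,0,2.0],"twist":[0,0,0],"gripper":0},{"delta_pos":[0,0,2.0],"twist":[0,0,0],"gripper":0},{"delta_pos":[0,0,2.0],"twist":[0,0,0],"gripper":0}]'
python3 - <<'E'
from h import *
go(0.4581,-0.0984,0.0225,-17.9)
a=cams.camera("side")[200:350,220:420];b=cams.camera("top")[200:350,250:450]
cv2.imwrite("pics/p3.png",np.hstack([a,b])[:,:,::-1].repeat(2,0).repeat(2,1))
E
```

```text
time: 13.83
tool_pos: [0.4583, -0.0995, 0.1387]
ee_rot: [0.155, 0.988, 0.0, -0.002]
force: [0.8, 0.2, -2.6]
finger_gap: 0.319
gripper_force: 59.7
time: 14.5
tool_pos: [0.4608, -0.0977, 0.0792]
ee_rot: [0.153, 0.988, -0.0, -0.001]
force: [0.2, -0.3, -2.7]
finger_gap: 0.315
gripper_force: 59.6
shift [ 0.07 -0.05  1.89] twist [ 3.000e-02 -2.000e-02 -3.593e+01] q7 1.47
shift [ 0.07 -0.05  1.89] twist [-0.01 -0.02  0.07] q7 1.47
```

View pics/p3.png

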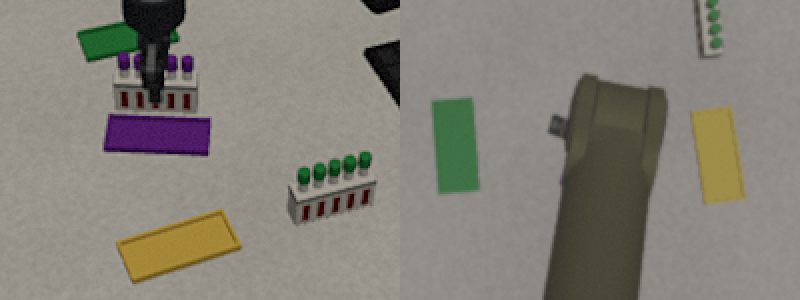

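The purple rack hangs upright and centred over its tray in the side view. I'll lower it and release.

```bash

python3 -m handwheel '[{"delta_pos":[0.05,-0.05,0.3],"twist":[0,0,0],"gripper":0},{"delta_pos":[0.05,-0.05,0.6],"twist":[0,0,0],"gripper":0},{"delta_pos":[0.05,-0.05,0.9],"twist":[0,0,0],"gripper":0},{"delta_pos":[0.05,-0.05,1.2],"twist":[0,0,0],"gripper":0},{"delta_pos":[0.05,-0.05,1.45],"twist":[0,0,0],"gripper":0},{"delta_pos":[0.05,-0.05,1.65],"twist":[0,0,0],"gripper":0},{"delta_pos":[0.05,-0.05,1.75],"twist":[0,0,0],"gripper":0},{"delta_pos":[0.05,-0.05,1.8],"twist":[0,0,0],"gripper":0}]'
python3 -m handwheel '[{"delta_pos":[0,0,0],"twist":[0,0,0],"gripper":0},{"delta_pos":[0,0,0],"twist":[0,0,0],"gripper":0},{"delta_pos":[0,0,0.03],"twist":[0,0,0],"gripper":0},{"delta_pos":[0,0,0.05],"twist":[0,0,0],"gripper":0},{"delta_pos":[0,0,0.05],"twist":[0,0,0],"gripper":0},{"delta_pos":[0,0,0.05],"twist":[0,0,0],"gripper":0},{"delta_pos":[0,0,0.05],"twist":[0,0,0],"gripper":0},{"delta_pos":[0,0,0.05],"twist":[0,0,0],"gripper":0}]'

```

```text
time: 15.27
tool_pos: [0.4589, -0.0991, 0.0254]
ee_rot: [0.153, 0.988, -0.0, -0.001]
force: [-0.8, 0.5, -2.7]
finger_gap: 0.319
gripper_force: 59.7
time: 15.93
tool_pos: [0.4598, -0.0991, 0.0252]
ee_rot: [0.153, 0.988, 0.0, 0.0]
force: [-1.9, 0.2, 6.7]
finger_gap: 0.32
gripper_force: 60.5
```

```bash

python3 -m handwheel '[{"delta_pos":[0,0,0],"twist":[0,0,0],"gripper":28},{"delta_pos":[0,0,0],"twist":[0,0,0],"gripper":34},{"delta_pos":[0,0,0],"twist":[0,0,0],"gripper":45},{"delta_pos":[0,0,0],"twist":[0,0,0],"gripper":60},{"delta_pos":[0,0,0],"twist":[0,0,0],"gripper":60},{"delta_pos":[0,0,0],"twist":[0,0,0],"gripper":60},{"delta_pos":[0,0,-0.1],"twist":[0,0,0],"gripper":60},{"delta_pos":[0,0,-0.3],"twist":[0,0,0],"gripper":60}]'
python3 -m handwheel '[{"delta_pos":[0,0,-0.3],"twist":[0,0,0],"gripper":60},{"delta_pos":[0,0,-0.7],"twist":[0,0,0],"gripper":60},{"delta_pos":[0,0,-1.2],"twist":[0,0,0],"gripper":60},{"delta_pos":[0,0,-1.8],"twist":[0,0,0],"gripper":60},{"delta_pos":[0,0,-2.4],"twist":[0,0,0],"gripper":60},{"delta_pos":[0,0,-2.9],"twist":[0,0,0],"gripper":85},{"delta_pos":[0,0,-3.2],"twist":[0,0,0],"gripper":85},{"delta_pos":[0,0,-3.2],"twist":[0,0,0],"gripper":85}]'
python3 - <<'E'
from h import *
go(0.6345,-0.2676,0.13,3.6)
E
```

```text
time: 16.6
tool_pos: [0.4587, -0.099, 0.0333]
ee_rot: [0.153, 0.988, -0.0, -0.001]
force: [-0.7, 0.5, 0.2]
finger_gap: 0.703
gripper_force: 0.0
time: 17.27
tool_pos: [0.461, -0.0992, 0.1322]
ee_rot: [0.153, 0.988, 0.001, 0.002]
force: [-0.3, 0.4, -0.3]
finger_gap: 0.995
gripper_force: 0.0
shift [-7.21 -3.6   0.1 ] twist [ 8.000e-02 -2.000e-02  3.176e+01] q7 1.43
shift [-7.21 -3.6   0.1 ] twist [ 0.01  0.06 -4.24] q7 1.43
```

```bash

python3 -m handwheel '[{"delta_pos":[-0.6,-0.3,0],"twist":[0,0,-0.3],"gripper":85},{"delta_pos":[-1.6,-0.8,0],"twist":[0,0,-0.9],"gripper":85},{"delta_pos":[-2.7,-1.35,0],"twist":[0,0,-1.6],"gripper":85},{"delta_pos":[-3.8,-1.9,0],"twist":[0,0,-2.2],"gripper":85},{"delta_pos":[-4.9,-2.45,0],"twist":[0,0,-2.9],"gripper":85},{"delta_pos":[-6.0,-3.0,0],"twist":[0,0,-3.6],"gripper":85},{"delta_pos":[-6.9,-3.45,0],"twist":[0,0,-4.1],"gripper":85},{"delta_pos":[-7.2,-3.6,0],"twist":[0,0,-4.2],"gripper":85}]'
python3 -m handwheel '[{"delta_pos":[0,0,0.2],"twist":[0,0,0],"gripper":85},{"delta_pos":[0,0,0.4],"twist":[0,0,0],"gripper":85},{"delta_pos":[0,0,0.6],"twist":[0,0,0],"gripper":85},{"delta_pos":[0,0,0.6],"twist":[0,0,0],"gripper":85},{"delta_pos":[0,0,0.6],"twist":[0,0,0],"gripper":85},{"delta_pos":[0,0,0.6],"twist":[0,0,0],"gripper":85},{"delta_pos":[0,0,0.6],"twist":[0,0,0],"gripper":85},{"delta_pos":[0,0,0.6],"twist":[0,0,0],"gripper":85}]'
python3 - <<'E'
from h import *
go(0.6345,-0.2676,0.018,3.6)
cv2.imwrite("pics/p4.png",cams.camera("side")[200:350,250:450,::-1].repeat(3,0).repeat(3,1))
E
```

```text
time: 17.93
tool_pos: [0.6338, -0.2711, 0.1277]
ee_rot: [-0.03, 1.0, -0.001, -0.001]
force: [-0.9, 0.1, 1.1]
finger_gap: 0.995
gripper_force: 0.0
time: 18.6
tool_pos: [0.6328, -0.267, 0.1123]
ee_rot: [-0.03, 1.0, 0.0, 0.001]
force: [-0.5, -0.1, 0.1]
finger_gap: 0.996
gripper_force: 0.0
shift [-0.05 -0.02  3.14] twist [ 2.000e-02 -0.000e+00  3.596e+01] q7 2.21
shift [-0.05 -0.02  3.14] twist [ 0.    0.01 -0.04] q7 2.21
```

View pics/p4.png

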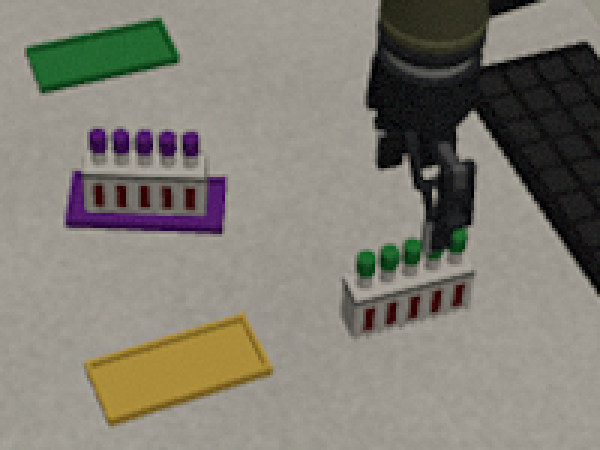

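Purple is seated in its tray, and the gripper straddles the green rack at about (410,290) in the crop. I'll descend, grip and lift.

```bash

python3 -m handwheel '[{"delta_pos":[-0.05,0,0.4],"twist":[0,0,0],"gripper":85},{"delta_pos":[-0.05,0,1.0],"twist":[0,0,0],"gripper":85},{"delta_pos":[-0.05,0,1.6],"twist":[0,0,0],"gripper":85},{"delta_pos":[-0.05,0,2.2],"twist":[0,0,0],"gripper":85},{"delta_pos":[-0.05,0,2.7],"twist":[0,0,0],"gripper":85},{"delta_pos":[-0.05,0,3.0],"twist":[0,0,0],"gripper":85},{"delta_pos":[-0.05,0,3.1],"twist":[0,0,0],"gripper":85},{"delta_pos":[-0.05,0,3.1],"twist":[0,0,0],"gripper":85}]'
python3 -m handwheel '[{"delta_pos":[0,0,0],"twist":[0,0,0],"gripper":60},{"delta_pos":[0,0,0],"twist":[0,0,0],"gripper":45},{"delta_pos":[0,0,0],"twist":[0,0,0],"gripper":35},{"delta_pos":[0,0,0],"twist":[0,0,0],"gripper":25},{"delta_pos":[0,0,0],"twist":[0,0,0],"gripper":10},{"delta_pos":[0,0,0],"twist":[0,0,0],"gripper":0},{"delta_pos":[0,0,0],"twist":[0,0,0],"gripper":0},{"delta_pos":[0,0,0],"twist":[0,0,0],"gripper":0}]'
python3 -m handwheel '[{"delta_pos":[0,0,-0.2],"twist":[0,0,0],"gripper":0},{"delta_pos":[0,0,-0.6],"twist":[0,0,0],"gripper":0},{"delta_pos":[0,0,-1.2],"twist":[0,0,0],"gripper":0},{"delta_pos":[0,0,-1.9],"twist":[0,0,0],"gripper":0},{"delta_pos":[0,0,-2.6],"twist":[0,0,0],"gripper":0},{"delta_pos":[0,0,-3.3],"twist":[0,0,0],"gripper":0},{"delta_pos":[0,0,-3.8],"twist":[0,0,0],"gripper":0},{"delta_pos":[0,0,-4],"twist":[0,0,0],"gripper":0}]'
python3 -c "
from h import *
go(0.4601,0.1003,0.138,4)"
```

```text
time: 19.32
tool_pos: [0.6336, -0.267, 0.0176]
ee_rot: [-0.03, 1.0, 0.0, -0.001]
force: [-0.4, 0.4, -0.6]
finger_gap: 0.995
gripper_force: 0.0
time: 19.98
tool_pos: [0.6347, -0.2676, 0.0196]
ee_rot: [-0.03, 1.0, -0.0, 0.001]
force: [-0.0, -0.9, 5.6]
finger_gap: 0.314
gripper_force: 60.3
time: 20.65
tool_pos: [0.635, -0.2678, 0.1419]
ee_rot: [-0.03, 1.0, -0.001, 0.002]
force: [0.3, -0.4, -1.4]
finger_gap: 0.318
gripper_force: 59.5
shift [ 5.09 12.59  0.1 ] twist [6.000e-02 2.000e-02 3.588e+01] q7 2.2
shift [ 5.09 12.59  0.1 ] twist [-0.02  0.04 -0.12] q7 2.2
```

```bash

python3 -m handwheel '[{"delta_pos":[0.15,0.3,0],"twist":[0,0,0],"gripper":0},{"delta_pos":[0.4,1.0,0],"twist":[0,0,0],"gripper":0},{"delta_pos":[0.75,1.85,0],"twist":[0,0,0],"gripper":0},{"delta_pos":[1.1,2.75,0],"twist":[0,0,0],"gripper":0},{"delta_pos":[1.5,3.65,0],"twist":[0,0,0],"gripper":0},{"delta_pos":[1.85,4.6,0],"twist":[0,0,0],"gripper":0},{"delta_pos":[2.2,5.5,0],"twist":[0,0,0],"gripper":0},{"delta_pos":[2.6,6.4,0],"twist":[0,0,0],"gripper":0}]'
python3 -m handwheel '[{"delta_pos":[0.4,0.9,0],"twist":[0,0,0],"gripper":0},{"delta_pos":[0.75,1.8,0],"twist":[0,0,0],"gripper":0},{"delta_pos":[1.1,2.7,0],"twist":[0,0,0],"gripper":0},{"delta_pos":[1.5,3.6,0],"twist":[0,0,0],"gripper":0},{"delta_pos":[1.9,4.6,0],"twist":[0,0,0],"gripper":0},{"delta_pos":[2.2,5.4,0],"twist":[0,0,0],"gripper":0},{"delta_pos":[2.4,6.0,0],"twist":[0,0,-0.1],"gripper":0},{"delta_pos":[2.5,6.2,0],"twist":[0,0,-0.1],"gripper":0}]'
python3 -m handwheel '[{"delta_pos":[0,0,0.2],"twist":[0,0,0],"gripper":0},{"delta_pos":[0,0,0.5],"twist":[0,0,0],"gripper":0},{"delta_pos":[0,0,0.9],"twist":[0,0,0],"gripper":0},{"delta_pos":[0,0,1.3],"twist":[0,0,0],"gripper":0},{"delta_pos":[0,0,1.7],"twist":[0,0,0],"gripper":0},{"delta_pos":[0,0,2.0],"twist":[0,0,0],"gripper":0},{"delta_pos":[0,0,2.0],"twist":[0,0,0],"gripper":0},{"delta_pos":[0,0,2.0],"twist":[0,0,0],"gripper":0}]'
python3 -c "
from h import *
go(0.4601,0.1003,0.0225,4)"
```

```text
time: 21.32
tool_pos: [0.5425, -0.0778, 0.137]
ee_rot: [-0.03, 1.0, 0.0, -0.001]
force: [0.5, 0.5, -1.1]
finger_gap: 0.317
gripper_force: 59.5
time: 21.98
tool_pos: [0.4558, 0.1046, 0.1372]
ee_rot: [-0.037, 0.999, 0.0, -0.002]
force: [-0.5, -0.5, -2.7]
finger_gap: 0.317
gripper_force: 59.5
time: 22.65
tool_pos: [0.4586, 0.0998, 0.0778]
ee_rot: [-0.033, 0.999, -0.001, -0.001]
force: [0.8, 0.0, -1.6]
finger_gap: 0.322
gripper_force: 59.5
shift [-0.06  0.02  1.84] twist [-3.000e-02  2.000e-02  3.596e+01] q7 1.4
shift [-0.06  0.02  1.84] twist [-0.01 -0.02 -0.04] q7 1.4
```

```bash

python3 -m handwheel '[{"delta_pos":[-0.05,0,0.3],"twist":[0,0,0],"gripper":0},{"delta_pos":[-0.05,0,0.6],"twist":[0,0,0],"gripper":0},{"delta_pos":[-0.05,0,0.9],"twist":[0,0,0],"gripper":0},{"delta_pos":[-0.05,0,1.2],"twist":[0,0,0],"gripper":0},{"delta_pos":[-0.05,0,1.45],"twist":[0,0,0],"gripper":0},{"delta_pos":[-0.05,0,1.65],"twist":[0,0,0],"gripper":0},{"delta_pos":[-0.05,0,1.75],"twist":[0,0,0],"gripper":0},{"delta_pos":[-0.05,0,1.8],"twist":[0,0,0],"gripper":0}]'
python3 -m handwheel '[{"delta_pos":[0,0,0],"twist":[0,0,0],"gripper":0},{"delta_pos":[0,0,0],"twist":[0,0,0],"gripper":0},{"delta_pos":[0,0,0.03],"twist":[0,0,0],"gripper":0},{"delta_pos":[0,0,0.05],"twist":[0,0,0],"gripper":0},{"delta_pos":[0,0,0.05],"twist":[0,0,0],"gripper":0},{"delta_pos":[0,0,0.05],"twist":[0,0,0],"gripper":0},{"delta_pos":[0,0,0.05],"twist":[0,0,0],"gripper":0},{"delta_pos":[0,0,0.05],"twist":[0,0,0],"gripper":0}]'

```

```text
time: 23.32
tool_pos: [0.4601, 0.101, 0.0239]
ee_rot: [-0.034, 0.999, -0.0, -0.0]
force: [0.2, -0.5, -1.3]
finger_gap: 0.315
gripper_force: 59.5
time: 23.98
tool_pos: [0.4608, 0.1013, 0.0235]
ee_rot: [-0.034, 0.999, 0.0, 0.0]
force: [0.7, 0.5, 1.5]
finger_gap: 0.317
gripper_force: 59.7
```

```bash

python3 -m handwheel '[{"delta_pos":[0,0,0.02],"twist":[0,0,0],"gripper":28},{"delta_pos":[0,0,0.02],"twist":[0,0,0],"gripper":34},{"delta_pos":[0,0,0.02],"twist":[0,0,0],"gripper":45},{"delta_pos":[0,0,0],"twist":[0,0,0],"gripper":60},{"delta_pos":[0,0,0],"twist":[0,0,0],"gripper":60},{"delta_pos":[0,0,0],"twist":[0,0,0],"gripper":60},{"delta_pos":[0,0,-0.1],"twist":[0,0,0],"gripper":60},{"delta_pos":[0,0,-0.3],"twist":[0,0,0],"gripper":60}]'
python3 -m handwheel '[{"delta_pos":[0,0,-0.3],"twist":[0,0,0],"gripper":60},{"delta_pos":[0,0,-0.7],"twist":[0,0,0],"gripper":60},{"delta_pos":[0,0,-1.2],"twist":[0,0,0],"gripper":60},{"delta_pos":[0,0,-1.8],"twist":[0,0,0],"gripper":60},{"delta_pos":[0,0,-2.4],"twist":[0,0,0],"gripper":60},{"delta_pos":[0,0,-2.9],"twist":[0,0,0],"gripper":85},{"delta_pos":[0,0,-3.2],"twist":[0,0,0],"gripper":85},{"delta_pos":[0,0,-3.2],"twist":[0,0,0],"gripper":85}]'
python3 - <<'E'
from h import *
go(0.442,0.2549,0.13,-4.3)
E
```

```text
time: 24.65
tool_pos: [0.4598, 0.1009, 0.0318]
ee_rot: [-0.034, 0.999, -0.0, -0.001]
force: [-0.2, 0.3, 0.4]
finger_gap: 0.704
gripper_force: 0.0
time: 25.32
tool_pos: [0.462, 0.1017, 0.1308]
ee_rot: [-0.034, 0.999, 0.001, 0.002]
force: [0.3, -0.2, -1.0]
finger_gap: 0.997
gripper_force: 0.0
shift [0.32 5.14 0.03] twist [ -0.08   0.04 -34.36] q7 1.37
shift [0.32 5.14 0.03] twist [0.03 0.05 1.64] q7 1.37
```

```bash

python3 -m handwheel '[{"delta_pos":[0,0.6,0],"twist":[0,0,0.2],"gripper":85},{"delta_pos":[0.1,1.5,0],"twist":[0,0,0.5],"gripper":85},{"delta_pos":[0.15,2.6,0],"twist":[0,0,0.8],"gripper":85},{"delta_pos":[0.2,3.7,0],"twist":[0,0,1.2],"gripper":85},{"delta_pos":[0.3,4.6,0],"twist":[0,0,1.5],"gripper":85},{"delta_pos":[0.3,5.1,0],"twist":[0,0,1.6],"gripper":85},{"delta_pos":[0.3,5.1,0],"twist":[0,0,1.6],"gripper":85},{"delta_pos":[0.3,5.1,0],"twist":[0,0,1.6],"gripper":85}]'
python3 -m handwheel '[{"delta_pos":[0,0,0.2],"twist":[0,0,0],"gripper":85},{"delta_pos":[0,0,0.4],"twist":[0,0,0],"gripper":85},{"delta_pos":[0,0,0.6],"twist":[0,0,0],"gripper":85},{"delta_pos":[0,0,0.6],"twist":[0,0,0],"gripper":85},{"delta_pos":[0,0,0.6],"twist":[0,0,0],"gripper":85},{"delta_pos":[0,0,0.6],"twist":[0,0,0],"gripper":85},{"delta_pos":[0,0,0.6],"twist":[0,0,0],"gripper":85},{"delta_pos":[0,0,0.6],"twist":[0,0,0],"gripper":85}]'
python3 - <<'E'
from h import *
go(0.442,0.2549,0.018,-4.3)
cv2.imwrite("pics/p5.png",cams.camera("side")[110:260,200:400,::-1].repeat(3,0).repeat(3,1))
E
```

```text
time: 25.98
tool_pos: [0.4403, 0.2533, 0.1272]
ee_rot: [0.035, 0.999, -0.001, -0.001]
force: [0.6, -1.5, -0.1]
finger_gap: 0.996
gripper_force: 0.0
time: 26.65
tool_pos: [0.4412, 0.2533, 0.1104]
ee_rot: [0.036, 0.999, 0.0, 0.0]
force: [0.7, 0.4, 0.3]
finger_gap: 0.996
gripper_force: 0.0
shift [-0.02  0.05  3.08] twist [-1.000e-02  1.000e-02 -3.596e+01] q7 0.96
shift [-0.02  0.05  3.08] twist [0.01 0.01 0.04] q7 0.96
```

View pics/p5.png

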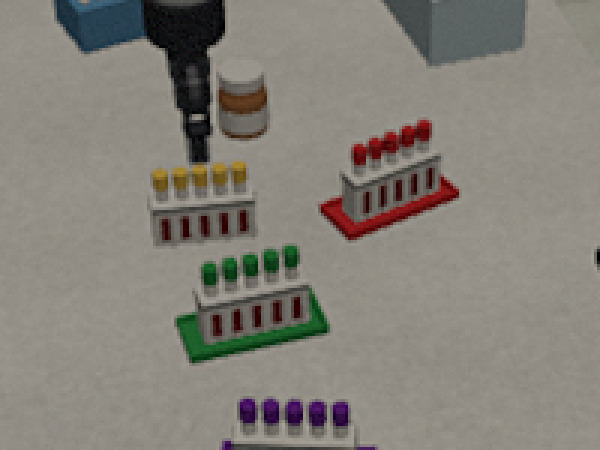

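Green is seated in its tray, and the gripper is centred over the yellow rack at (200,200) in the crop. The jar stands clear behind it.

```bash

python3 -m handwheel '[{"delta_pos":[0,0.04,0.4],"twist":[0,0,0],"gripper":85},{"delta_pos":[0,0.04,1.0],"twist":[0,0,0],"gripper":85},{"delta_pos":[0,0.04,1.6],"twist":[0,0,0],"gripper":85},{"delta_pos":[0,0.04,2.2],"twist":[0,0,0],"gripper":85},{"delta_pos":[0,0.04,2.7],"twist":[0,0,0],"gripper":85},{"delta_pos":[0,0.04,3.0],"twist":[0,0,0],"gripper":85},{"delta_pos":[0,0.04,3.05],"twist":[0,0,0],"gripper":85},{"delta_pos":[0,0.04,3.05],"twist":[0,0,0],"gripper":85}]'
python3 -m handwheel '[{"delta_pos":[0,0,0],"twist":[0,0,0],"gripper":60},{"delta_pos":[0,0,0],"twist":[0,0,0],"gripper":45},{"delta_pos":[0,0,0],"twist":[0,0,0],"gripper":35},{"delta_pos":[0,0,0],"twist":[0,0,0],"gripper":25},{"delta_pos":[0,0,0],"twist":[0,0,0],"gripper":10},{"delta_pos":[0,0,0],"twist":[0,0,0],"gripper":0},{"delta_pos":[0,0,0],"twist":[0,0,0],"gripper":0},{"delta_pos":[0,0,0],"twist":[0,0,0],"gripper":0}]'
python3 -m handwheel '[{"delta_pos":[0,0,-0.2],"twist":[0,0,0],"gripper":0},{"delta_pos":[0,0,-0.6],"twist":[0,0,0],"gripper":0},{"delta_pos":[0,0,-1.2],"twist":[0,0,0],"gripper":0},{"delta_pos":[0,0,-1.9],"twist":[0,0,0],"gripper":0},{"delta_pos":[0,0,-2.6],"twist":[0,0,0],"gripper":0},{"delta_pos":[0,0,-3.3],"twist":[0,0,0],"gripper":0},{"delta_pos":[0,0,-4.0],"twist":[0,0,0],"gripper":0},{"delta_pos":[0,0,-4.3],"twist":[0,0,0],"gripper":0}]'
python3 -c "
from h import *
go(0.5,-0.02,0.145,1.3)"
```

```text
time: 27.37
tool_pos: [0.4407, 0.2541, 0.018]
ee_rot: [0.036, 0.999, -0.0, -0.0]
force: [-0.0, 1.2, 0.9]
finger_gap: 0.996
gripper_force: 0.0
time: 28.03
tool_pos: [0.4417, 0.2549, 0.0194]
ee_rot: [0.036, 0.999, 0.001, 0.001]
force: [-0.7, -0.5, 5.3]
finger_gap: 0.317
gripper_force: 60.2
time: 28.7
tool_pos: [0.4419, 0.2548, 0.1501]
ee_rot: [0.036, 0.999, 0.001, 0.001]
force: [-0.0, 0.8, -0.4]
finger_gap: 0.319
gripper_force: 59.2
shift [-2.59 -9.    0.16] twist [ 4.000e-02 -3.000e-02  3.492e+01] q7 0.95
shift [-2.59 -9.    0.16] twist [ 0.02  0.03 -1.08] q7 0.95
```

```bash

python3 -m handwheel '[{"delta_pos":[-0.1,-0.4,0],"twist":[0,0,0],"gripper":0},{"delta_pos":[-0.35,-1.2,0],"twist":[0,0,-0.2],"gripper":0},{"delta_pos":[-0.65,-2.2,0],"twist":[0,0,-0.4],"gripper":0},{"delta_pos":[-1.0,-3.4,0],"twist":[0,0,-0.5],"gripper":0},{"delta_pos":[-1.35,-4.7,0],"twist":[0,0,-0.7],"gripper":0},{"delta_pos":[-1.75,-6.0,0],"twist":[0,0,-0.8],"gripper":0},{"delta_pos":[-2.1,-7.3,0],"twist":[0,0,-1],"gripper":0},{"delta_pos":[-2.5,-8.5,0],"twist":[0,0,-1.1],"gripper":0}]'
python3 -c "
from h import *
go(0.4424,-0.2807,0.145,6.9)"
```

```text
time: 29.37
tool_pos: [0.4959, -0.009, 0.1459]
ee_rot: [-0.012, 1.0, -0.0, -0.001]
force: [0.7, 0.2, -1.3]
finger_gap: 0.316
gripper_force: 59.2
shift [ 2.   -9.01  0.04] twist [-5.000e-02  1.000e-02  3.489e+01] q7 1.59
shift [ 2.   -9.01  0.04] twist [-0.01 -0.03 -1.11] q7 1.59
```

```bash

python3 -m handwheel '[{"delta_pos":[0.25,-1.2,0],"twist":[0,0,-0.1],"gripper":0},{"delta_pos":[0.55,-2.5,0],"twist":[0,0,-0.3],"gripper":0},{"delta_pos":[0.85,-3.8,0],"twist":[0,0,-0.4],"gripper":0},{"delta_pos":[1.1,-5.1,0],"twist":[0,0,-0.6],"gripper":0},{"delta_pos":[1.4,-6.4,0],"twist":[0,0,-0.8],"gripper":0},{"delta_pos":[1.7,-7.6,0],"twist":[0,0,-1],"gripper":0},{"delta_pos":[1.9,-8.5,0],"twist":[0,0,-1.1],"gripper":0},{"delta_pos":[2.0,-9,0],"twist":[0,0,-1.1],"gripper":0}]'
python3 -m handwheel '[{"delta_pos":[0,0,0.2],"twist":[0,0,0],"gripper":0},{"delta_pos":[0,0,0.5],"twist":[0,0,0],"gripper":0},{"delta_pos":[0,0,0.9],"twist":[0,0,0],"gripper":0},{"delta_pos":[0,0,1.3],"twist":[0,0,0],"gripper":0},{"delta_pos":[0,0,1.8],"twist":[0,0,0],"gripper":0},{"delta_pos":[0,0,2.2],"twist":[0,0,0],"gripper":0},{"delta_pos":[0,0,2.3],"twist":[0,0,0],"gripper":0},{"delta_pos":[0,0,2.3],"twist":[0,0,0],"gripper":0}]'
python3 -c "
from h import *
go(0.4424,-0.2807,0.0225,6.9)"
```

```text
time: 30.03
tool_pos: [0.4404, -0.2815, 0.1462]
ee_rot: [-0.057, 0.998, -0.001, -0.002]
force: [-1.1, 0.4, -0.6]
finger_gap: 0.318
gripper_force: 59.3
time: 30.7
tool_pos: [0.4434, -0.2755, 0.0769]
ee_rot: [-0.061, 0.998, 0.001, -0.002]
force: [-0.3, 0.0, -1.6]
finger_gap: 0.32
gripper_force: 59.4
shift [ 0.05 -0.17  1.81] twist [ 5.000e-02  2.000e-02 -3.599e+01] q7 2.37
shift [ 0.05 -0.17  1.81] twist [ 0.02 -0.03  0.01] q7 2.37
```

```bash

python3 -m handwheel '[{"delta_pos":[0.05,-0.1,0.3],"twist":[0,0,0],"gripper":0},{"delta_pos":[0.05,-0.17,0.6],"twist":[0,0,0],"gripper":0},{"delta_pos":[0.05,-0.17,0.9],"twist":[0,0,0],"gripper":0},{"delta_pos":[0.05,-0.17,1.2],"twist":[0,0,0],"gripper":0},{"delta_pos":[0.05,-0.17,1.45],"twist":[0,0,0],"gripper":0},{"delta_pos":[0.05,-0.17,1.6],"twist":[0,0,0],"gripper":0},{"delta_pos":[0.05,-0.17,1.7],"twist":[0,0,0],"gripper":0},{"delta_pos":[0.05,-0.17,1.75],"twist":[0,0,0],"gripper":0}]'
python3 -m handwheel '[{"delta_pos":[0,0,0],"twist":[0,0,0],"gripper":0},{"delta_pos":[0,0,0],"twist":[0,0,0],"gripper":0},{"delta_pos":[0,0,0.03],"twist":[0,0,0],"gripper":0},{"delta_pos":[0,0,0.05],"twist":[0,0,0],"gripper":0},{"delta_pos":[0,0,0.05],"twist":[0,0,0],"gripper":0},{"delta_pos":[0,0,0.05],"twist":[0,0,0],"gripper":0},{"delta_pos":[0,0,0.05],"twist":[0,0,0],"gripper":0},{"delta_pos":[0,0,0.05],"twist":[0,0,0],"gripper":0}]'

```

```text
time: 31.37
tool_pos: [0.4432, -0.2818, 0.0256]
ee_rot: [-0.06, 0.998, 0.0, -0.0]
force: [0.3, 0.5, -2.0]
finger_gap: 0.317
gripper_force: 59.4
time: 32.03
tool_pos: [0.4435, -0.2819, 0.0247]
ee_rot: [-0.06, 0.998, 0.0, 0.0]
force: [0.2, -0.6, -2.3]
finger_gap: 0.32
gripper_force: 59.4
```

```bash

python3 -m handwheel '[{"delta_pos":[0,0,0.03],"twist":[0,0,0],"gripper":0},{"delta_pos":[0,0,0.06],"twist":[0,0,0],"gripper":0},{"delta_pos":[0,0,0.06],"twist":[0,0,0],"gripper":0},{"delta_pos":[0,0,0.06],"twist":[0,0,0],"gripper":28},{"delta_pos":[0,0,0.06],"twist":[0,0,0],"gripper":34},{"delta_pos":[0,0,0.04],"twist":[0,0,0],"gripper":45},{"delta_pos":[0,0,0],"twist":[0,0,0],"gripper":60},{"delta_pos":[0,0,0],"twist":[0,0,0],"gripper":60}]'
python3 -m handwheel '[{"delta_pos":[0,0,-0.2],"twist":[0,0,0],"gripper":60},{"delta_pos":[0,0,-0.6],"twist":[0,0,0],"gripper":60},{"delta_pos":[0,0,-1.2],"twist":[0,0,0],"gripper":60},{"delta_pos":[0,0,-2.0],"twist":[0,0,0],"gripper":60},{"delta_pos":[0,0,-2.9],"twist":[0,0,0],"gripper":60},{"delta_pos":[0,0,-3.8],"twist":[0,0,0],"gripper":60},{"delta_pos":[0,0,-4.6],"twist":[0,0,0],"gripper":60},{"delta_pos":[0,0,-5],"twist":[0,0,0],"gripper":60}]'
python3 -m handwheel '[{"delta_pos":[0,-1,0],"twist":[0,0,0],"gripper":60},{"delta_pos":[0,-2,0],"twist":[0,0,0],"gripper":60},{"delta_pos":[0,-3,0],"twist":[0,0,0],"gripper":60},{"delta_pos":[0,-4,0],"twist":[0,0,0],"gripper":60},{"delta_pos":[0,-5,0],"twist":[0,0,0],"gripper":60},{"delta_pos":[0,-5.6,0],"twist":[0,0,0],"gripper":60},{"delta_pos":[0,-6,0],"twist":[0,0,0],"gripper":60},{"delta_pos":[0,-6,0],"twist":[0,0,0],"gripper":60}]'
python3 - <<'E'
from h import *
o,im=look("f")
for k,v in o.items():print(k,np.round(v,4))
s=cams.camera("side")[130:400,230:500];b=im[150:320,150:500]
cv2.imwrite("pics/f1.png",cv2.resize(s,(600,600))[:,:,::-1]);cv2.imwrite("pics/f2.png",cv2.resize(b,(700,340))[:,:,::-1])
E
```

```text
time: 32.7
tool_pos: [0.4436, -0.2821, 0.0248]
ee_rot: [-0.06, 0.998, -0.0, 0.0]
force: [-0.5, 0.0, 0.9]
finger_gap: 0.7
gripper_force: 0.0
time: 33.37
tool_pos: [0.4447, -0.2832, 0.1787]
ee_rot: [-0.06, 0.998, -0.001, 0.003]
force: [0.1, -0.2, 0.8]
finger_gap: 0.7
gripper_force: 0.0
time: 34.03
tool_pos: [0.4636, -0.4636, 0.1744]
ee_rot: [-0.058, 0.998, -0.001, -0.001]
force: [-0.2, 0.1, -0.0]
finger_gap: 0.698
gripper_force: 0.0
tray_red [6.38200e-01 2.56300e-01 1.92312e+01 7.25000e+02]
tray_yellow [ 4.4240e-01 -2.8050e-01  6.9137e+00  7.0500e+02]
tray_green [4.6020e-01 1.0020e-01 3.4643e+00 5.6300e+02]
tray_purple [ 4.58200e-01 -9.83000e-02 -1.79733e+01  5.68000e+02]
```

View pics/f1.png

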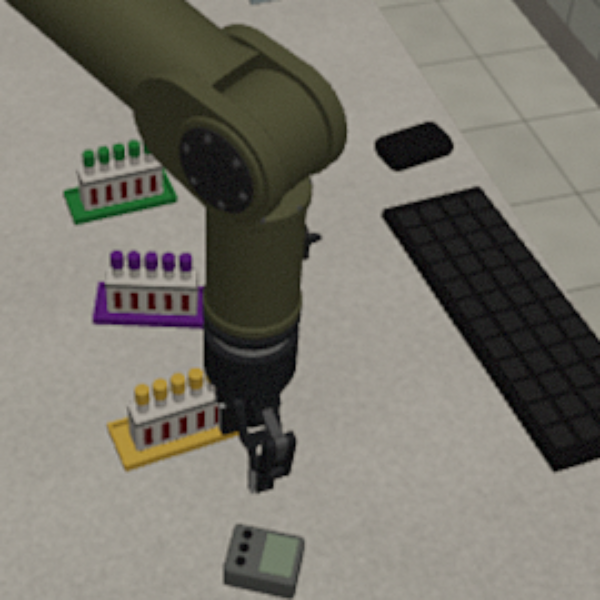

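View pics/f2.png

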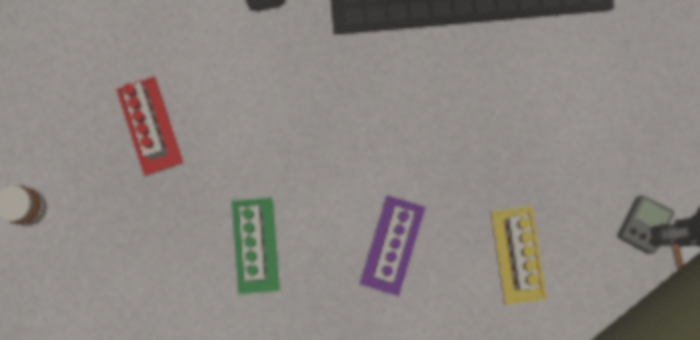

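Side and top pictures show all four racks seated flat and central in trays of their own colour, with the jar and timer in place. I'll hand in.

```bash
python3 -c "
from station import ctrl
print(ctrl.hand_in())"
```

```text
the job is handed in; nothing more can be done
None
```

All four racks stand flat in the trays of their own cap colours, with red placed first; the jar and timer weren't touched, and the job was handed in at about 34 s, with no verdict returned.

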